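Roll an empty pigment bottle into the lidded bin with its lid-lift lever

TASK

The white squeeze bottle with the orange cap is empty. Lay it across the bin's loading ramp, let go and let it come to rest against the closed lid, then press the red lid-lift lever down as good as fully and keep the lid raised until the bottle has rolled into the bin. Ease the lever back up slowly so that the lid closes without slamming, work the lid only through its lever, and leave the other things where they are.

Things in the scene. Friction and masses are not known exactly. Their poses are not given: they have to be found in the camera images.
- station: Fixed grey bin carrying ramp, lever, lid and rail; yaw varies. Origin: centre of the bin's underside, on the table; x points from the lever side (robot's side) to the back, y left, z up. Bin 180 x 180 mm, 130 high, walls 5, floor 6; its -y wall, the inlet, is only 94 mm high. All 'station' figures below are in this frame, in mm.
- ramp_low (a point): Lower end of the aluminium ramp's floor, mid-width, at station (0, -88, 95); axes as the station's. The floor rises from here towards -y at 18 degrees to y = -258, z = 150; inner width x = -75 to 75, side walls 18 high, open above. A bottle laid across it (its axis along station x) rolls down to the lid's skirt; its centre then is at about y = -119, z = 128.
- rail (a point): Point on the 12 mm steel rail above the lever, at station (-210, -30, 205), 17 mm nearer the robot than the pad. It runs along y from -100 to 170 on two arms (y = -100 and 100) from the bin. No room for a vertical gripper over the pad: reach under it from the robot's side, tool tilted 35 to 40 degrees, fingers forward (+x) and down. A scraper hangs at y = 160, down to z = 65.
- lever_pad (a point): Centre of the top of the red lever pad (36 mm along the lever, 50 wide) in front of the bin; moves with the lever. At rest at station (-193, -30, 86), fully pressed at z = 45. The lever pivots about y at station (-80, -30, 65), 115 mm from the pad's centre. Pressing down takes about 6 N; the lid's weight brings it back.
- lever (a joint): Lid-lift lever: 0 = at rest, up; 0.36 rad = fully pressed.
- lid (a joint): Blue lid, 184 x 186 mm, hinged on the bin's left (+y) rim, geared to the lever: lid angle = 3 x lever angle. 0 = closed, about 1.08 rad = fully raised. Falls shut by its weight when the lever is let go suddenly (a slam).
- lid_edge (a point): Middle of the upper free edge of the lid, over the inlet (137 mm high when closed); a 34 mm skirt hangs there.
- empty_center (a point): Empty bottle to be thrown away: white, orange cap and nozzle, lying in one of the tray's two cradles. Point: on the bottle's axis at the centre of its cylindrical body (44 mm diameter, 94 mm long); x axis along the bottle to the cap, which adds 32 mm. The centre lies 30 mm above the table at the start. Mass about 60 to 130 g; it rolls.
- full: Other bottle, blue with white cap, same shape, in the tray's other cradle; origin 22 mm from its axis. Leave alone.
- tray: Fixed plywood tray 150 (x) x 210 (y) mm, 8 mm thick; origin centre of its underside. Two cradles at y = -50 and y = 50 mm, bottles lie along the tray's x; which bottle is in which varies. Low ribs (8 mm high, at x = -45 to -27 and 27 to 45 mm, 18 to 25 mm to both sides of the bottle's axis) leave the middle of each bottle free for the fingers.
- cup: Clear open cup, 72 mm wide, 70 mm high, standing; origin centre of its underside. Leave alone.
- jar: Glass jar with steel cap, 68 mm wide, 75 mm high, standing. Leave alone.
- pigment: Green bottle, 40 mm wide, 90 mm high, standing. Leave alone.
- spatula: Spatula lying on the table. Leave alone.
Mind the look-alikes: they are no part of the job. What is shaped like the part that bears empty_center but turquoise or yellow is not meant.

How it is judged:
By the outcome, as a careful person would: the job done as asked, in the order asked, and still so for the second after the job is handed in, with the robot touching nothing.
It also fails if it takes over 69 s, if anything falls off the work surface, if the arm or the gripper's body presses on something with over 40 N, if the wrist force passes 120 N, or if a joint passes its speed limit or range.

ROBOT

A 6-joint arm with a two-finger parallel gripper is mounted at the origin on the work surface. World frame = base frame: x ahead of the robot, y to its left, z up, the work surface at z = 0. Lengths are in m, angles in rad, forces in N, time in s.
With the tool pointing down it reaches from about 0.325 to 0.9 m from the base axis. Payload 3.5 kg.
Tool frame: the origin (TCP) lies midway between the tips of the shut fingers; the grasp point (between the pads) lies 19 mm behind it; z points along the fingers, x is the direction in which the jaws open and shut, and the axes are right-handed (so a half turn about z gives the same grasp; the last joint's range is limited). The gripper opens to 85 mm and grips with 20 to 120 N. Pads are 22 mm wide; open, the fingers measure 114 mm over their backs; the gripper's body (76 mm by 85 mm) begins 54 mm behind the grasp point. The pads swing forward as they close: fully open they stand 13 mm farther back than shut.
Start: joints at [-1.228, 0.276, -0.026, 1.268, 0, 1.467], TCP at [0.269, -0.564, 0.231] pointing down, gripper open.
Joint ranges: [-3.12, 3.12], [-0.85, 1.88], [-1.08, 1.24], [-1.95, 2.15], [-1.57, 1.53], [-3.14, 3.14]. Speed limits (rad/s): [2.57, 2.57, 3.14, 3.14, 3.14, 3.14].

INTERFACE

Orientations are given as a unit quaternion [x, y, z, w].
In Python, from bench import manip, eyes gives the robot as it stands.
- The arm moves only by the shell command python3 -m jog 'ROWS' [FORCE]. ROWS is a JSON object of lists of equal length, an entry for each row: "gripper": the finger opening in cm, from 0 to 8.54; "travel": the shift along the tool's x, y, z in cm, a list of three; "twist": the turn, a rotation vector about the tool's x, y, z in degrees, a list of three. A call has 1 to 20 rows; each row is the pose to reach, as a shift and turn from the pose measured when the call began, along the tool's axes at that moment; what a row does not reach only later rows make up. A row lasts 1/10 s, in which the tool goes at most 50 mm and 8.59 degrees, less where a joint would pass 70% of its speed; a pose out of reach is approached as far as the arm can. A call with a gripper value outside its range is refused whole. The fingers move at their own pace and stop on an object; FORCE is the grip in N (left out, the last holds). Time passes only in rows, so rows that repeat a pose let the fingers close. It gives the time, the measured TCP pose, the force and the opening at its end, in the units of the state.
- manip.get_obs(): the state, without advancing time (a new reading comes with each control period).
- eyes.capture(name): name is "scene" or "side" or "wrist"; returns a dict with "pixels" (420x560x3 uint8, red, green, blue), "depth" (420x560 float32, m along the optical axis (not along the pixel's ray), 0 where there is no reading), "camera_matrix" (3x3 intrinsics, pixels), "R" (3x3) and "t" (3): a world point X has camera coordinates R X + t. Camera axes: x right, y down, z forward; pixel columns grow to the right and rows downward; lengths in m; the calibration is good to about 2 mm. A picture is of the moment at which its call begins.
- manip.job_done(): hands the job in, once; it reports no verdict.
The state is a dict: "time": time; "joint_pos": joint angles; "qd": joint speeds; "joint_efforts": joint torques, N m; "tcp_pos": TCP position; "tool_rot": TCP orientation; "contact_force": force on the tool from outside, world axes, zero at the start; "ft_torque": the same for the moment, N m; "opening": opening from 0.0 (shut) to 1.0 (fully open).
Only numpy, scipy, OpenCV 4.12 (cv2) and the standard library are available. Lean on these libraries where they do the work, as an engineer would, in place of code of your own. Each camera call takes 0.05 s, during which the arm holds its last target.

## Working session

There is one attempt and no reset: what is moved stays moved. The work goes in short steps, Python scripts to look and compute and a shell command to move; the robot and the scene stay as the last step left them, time stands still between calls to the robot, and variables do not carry over. Pictures are saved under pics/ and viewed, and the job is handed in when it is done.

```bash
ls; mkdir -p pics; python3 - <<'E'
from bench import manip, eyes
import cv2, numpy as np
print(manip.get_obs())
for n in ("scene","side","wrist"):
    c=eyes.capture(n); cv2.imwrite(f"pics/{n}0.png",c["pixels"][:,:,::-1]); np.savez(f"pics/{n}0.npz",**c)
    print(n,c["camera_matrix"].round(1).tolist(),(-c["R"].T@c["t"]).round(3))
E
```

```text
pics
{'time': 0.0, 'joint_pos': array([-1.22838480e+00,  2.77187059e-01, -2.78575876e-02,  1.26801182e+00,
        3.33226153e-05,  1.46736284e+00]), 'qd': array([-1.38630720e-03,  2.69658679e-05, -9.36997220e-04,  3.71711932e-04,
        3.35053470e-04, -8.31635083e-04]), 'joint_efforts': array([-9.26223424e-05, -4.45507944e+01,  2.95206195e+01,  1.65713456e-02,
       -8.57740793e-05, -1.41992018e-06]), 'tcp_pos': array([ 0.26923447, -0.56318594,  0.23013711]), 'tool_rot': array([ 8.45936932e-01, -5.33281755e-01, -8.78344974e-04, -7.11230821e-04]), 'contact_force': array([ 0.00511824, -0.04385154, -0.17765793]), 'ft_torque': array([-0.00092272,  0.02210776,  0.02148741]), 'opening': 1.0014648969531479}
scene [[424.4, 0.0, 283.9], [0.0, 424.4, 206.0], [0.0, 0.0, 1.0]] [1.283 0.152 1.008]
side [[444.5, 0.0, 272.7], [0.0, 444.5, 211.3], [0.0, 0.0, 1.0]] [ 0.409 -1.321  0.875]
wrist [[294.3, 0.0, 280.8], [0.0, 294.3, 209.4], [0.0, 0.0, 1.0]] [ 0.341 -0.529  0.373]
```

View pics/scene0.png

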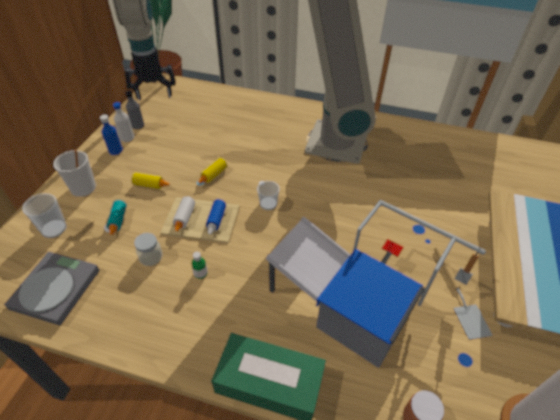

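View pics/side0.png

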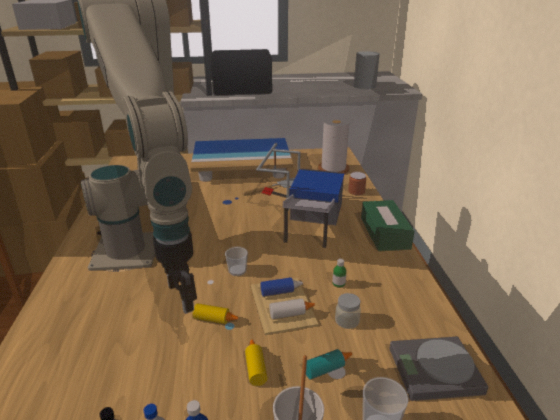

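View pics/wrist0.png

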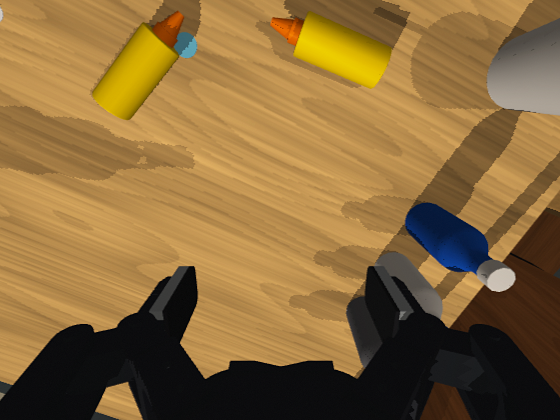

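The scene view shows the tray at (200,220) with the white bottle near (184,212) and the blue one near (216,216). The bin lid is at (370,290), the red pad at (392,248) and the ramp at (310,258). Next I'll enlarge those areas.

```bash
cat > h.py <<'E'
import numpy as np, cv2
from scipy.spatial.transform import Rotation as Rt
def load(f): return dict(np.load(f))
def cloud(c):
    K=c["camera_matrix"]; d=c["depth"]; v,u=np.mgrid[:d.shape[0],:d.shape[1]]
    P=np.stack([(u-K[0,2])/K[0,0]*d,(v-K[1,2])/K[1,1]*d,d],-1)
    W=(P-c["t"])@c["R"]; W[d==0]=np.nan
    return W
def crop(c,x0,y0,x1,y1,f,name):
    cv2.imwrite(name,cv2.resize(c["pixels"][y0:y1,x0:x1,::-1],None,fx=f,fy=f,interpolation=cv2.INTER_CUBIC))
def proj(c,X):
    p=(np.atleast_2d(X)@c["R"].T+c["t"])@c["camera_matrix"].T; return p[:,:2]/p[:,2:]
E
python3 - <<'E'
from h import *
c=load("pics/scene0.npz"); crop(c,150,180,290,285,5,"pics/s_tray.png"); crop(c,260,190,500,370,3.3,"pics/s_bin.png")
s=load("pics/side0.npz"); crop(s,240,260,360,350,6,"pics/d_tray.png"); crop(s,240,130,400,250,5,"pics/d_bin.png")
E
```

```text
(no output)
```

View pics/s_tray.png

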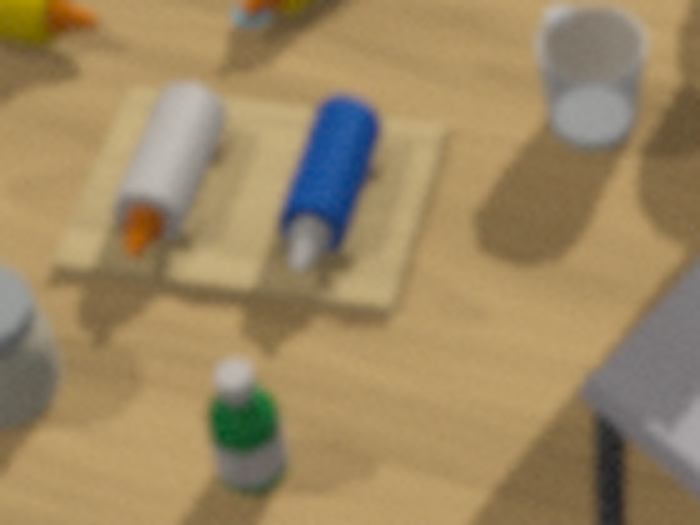

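View pics/s_bin.png

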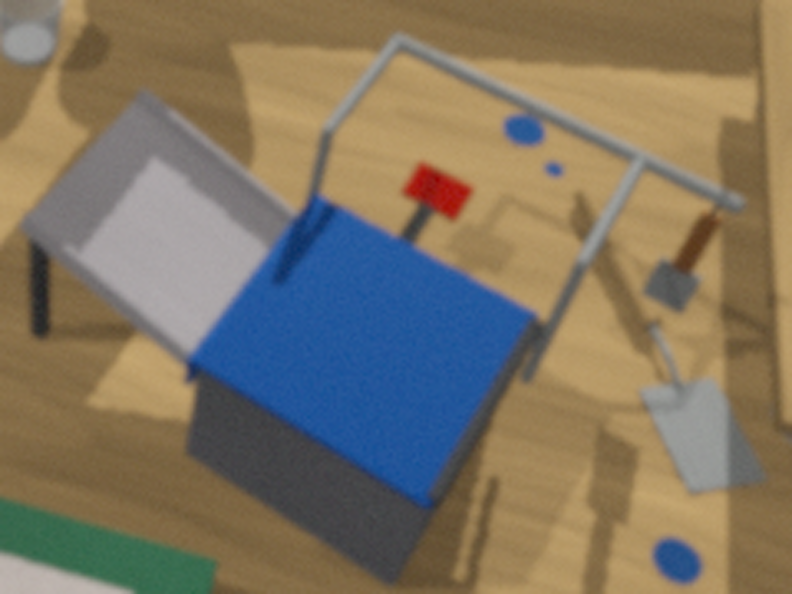

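View pics/d_tray.png

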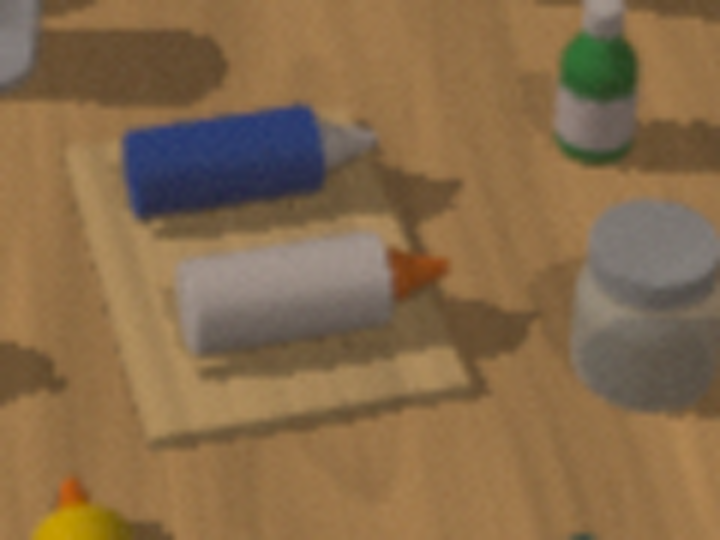

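View pics/d_bin.png

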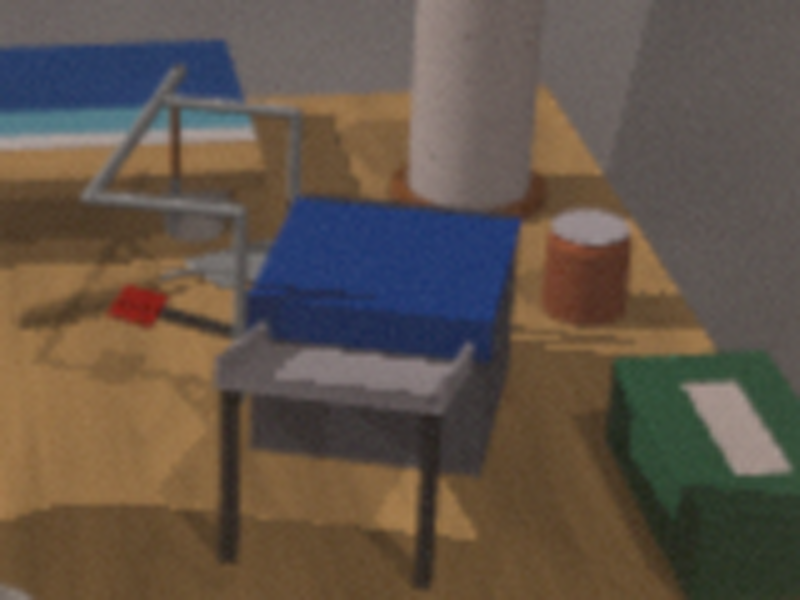

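```bash
cat >> h.py <<'E'
def ray(c,uv,z):
    uv=np.atleast_2d(uv).astype(float); K=c["camera_matrix"]
    d=np.c_[(uv-K[:2,2])/[K[0,0],K[1,1]],np.ones(len(uv))]@c["R"]; o=-c["R"].T@c["t"]
    return o+d*((z-o[2])/d[:,2])[:,None]
E
python3 - <<'E'
from h import *
from scipy.optimize import least_squares
c=load("pics/scene0.npz"); s=load("pics/side0.npz")
S=lambda l: np.array(l)/3.3+[260,190]
L=ray(c,S([(318,197),(537,318),(430,500),(193,362)]),0.137)
print("lid",L.round(4).tolist(), "sides",[np.linalg.norm(L[i]-L[(i+1)%4]).round(4) for i in range(4)])
pad=ray(c,S([(437,192)]),0.086); print("pad",pad)
r=ray(c,S([(398,38),(740,203)]),0.205); print("rail",r, np.linalg.norm(r[0]-r[1]))
# side
D=lambda l: np.array(l)/5+[240,130]
L2=ray(s,D([(250,293),(295,200),(520,215),(488,320)]),0.137);print("lid side",L2.round(4).tolist())
print("pad side",ray(s,D([(138,306)]),0.086)); print("rail side",ray(s,D([(90,197),(180,72)]),0.205))
# clouds
W=cloud(c)
for nm,uv in (("lidc",(370,295)),("pad",(392.4,248.2)),("ramp",(315,262))):
    u,v=map(int,map(round,uv)); print(nm,np.nanmedian(W[v-2:v+3,u-2:u+3].reshape(-1,3),0).round(4))
Tc=ray(c,np.array([(135,92),(445,127),(390,305),(58,270)])/5+[150,180],0.008); print("tray",Tc.round(4).tolist(),Tc.mean(0))
# bottle
for n,cc,(x0,y0,x1,y1) in (("scene",c,(170,192,200,230)),("side",s,(262,296,318,322))):
    Wc=cloud(cc)[y0:y1,x0:x1].reshape(-1,3); px=cc["pixels"][y0:y1,x0:x1].reshape(-1,3).astype(int)
    hsv=cv2.cvtColor(cc["pixels"][y0:y1,x0:x1],cv2.COLOR_RGB2HSV).reshape(-1,3).astype(int)
    for lab,m in (("white",(hsv[:,1]<45)&(hsv[:,2]>110)&(Wc[:,2]>.028)&(Wc[:,2]<.06)),("orange",(hsv[:,1]>150)&(hsv[:,0]<13)&(Wc[:,2]>.02)&(Wc[:,2]<.05))):
        q=Wc[m]; print(n,lab,len(q),q.mean(0).round(4),np.percentile(q,2,axis=0).round(4),np.percentile(q,98,axis=0).round(4))
        if lab=="white":
            e=np.linalg.svd(q-q.mean(0))[2][0]; t=(q-q.mean(0))@e; print(e.round(3),np.ptp(t))
E
```

```text
lid [[0.5956, 0.1581, 0.137], [0.6573, 0.3293, 0.137], [0.8201, 0.2711, 0.137], [0.7654, 0.0983, 0.137]] sides [np.float64(0.182), np.float64(0.1729), np.float64(0.1813), np.float64(0.1801)]
pad [[0.52123058 0.25188741 0.086     ]]
rail [[0.47440384 0.19165452 0.205     ]
 [0.56509699 0.44920645 0.205     ]] 0.2730535582094902
lid side [[0.5937, 0.155, 0.137], [0.6502, 0.3197, 0.137], [0.8247, 0.2719, 0.137], [0.7604, 0.0935, 0.137]]
pad side [[0.51588853 0.24312832 0.086     ]]
rail side [[0.47789275 0.18966521 0.205     ]
 [0.56783294 0.43978878 0.205     ]]
lidc [0.7186 0.2115 0.1375]
pad [0.5207 0.2507 0.0854]
ramp [0.6512 0.0636 0.1195]
tray [[0.4597, -0.4357, 0.008], [0.4292, -0.2328, 0.008], [0.5746, -0.2132, 0.008], [0.6084, -0.4136, 0.008]] [ 0.51799672 -0.32380283  0.008     ]
scene white 331 [ 0.5283 -0.3703  0.0474] [ 0.481  -0.3919  0.0315] [ 0.5703 -0.3529  0.0558]
[ 0.993  0.119 -0.018] 0.09373555441324674
scene orange 5 [ 0.5777 -0.3669  0.0389] [ 0.5741 -0.376   0.0309] [ 0.5828 -0.3603  0.0446]
side white 378 [ 0.5218 -0.3876  0.0459] [ 0.4772 -0.4032  0.0338] [ 0.5661 -0.3674  0.0534]
[-0.991 -0.134 -0.008] 0.09398412246617788
side orange 28 [ 0.5839 -0.3736  0.0352] [ 0.5734 -0.3827  0.0269] [ 0.5978 -0.366   0.0421]
```

```bash
python3 - <<'E'
from h import *
from scipy.optimize import least_squares
c=load("pics/scene0.npz"); s=load("pics/side0.npz")
S=lambda l: np.array(l)/3.3+[260,190]; D=lambda l: np.array(l)/5+[240,130]
mod=np.array([[-.210,-.100,.205],[-.210,.170,.205],[-.193,-.030,.086]])
A=np.r_[ray(c,S([(398,38),(740,203)]),.205),ray(c,S([(437,192)]),.086)]
B=np.r_[ray(s,D([(90,197),(180,72)]),.205),ray(s,D([(138,306)]),.086)]
LA=ray(c,S([(318,197),(537,318),(430,500),(193,362)]),0.137)
def T(p,m): 
    R=Rt.from_euler('z',p[2]).as_matrix(); return m@R.T+[p[0],p[1],0]
def res(p):
    ly0,ly1=p[3],p[4]
    lm=np.array([[-.092,ly0,.137],[-.092,ly1,.137],[.092,ly1,.137],[.092,ly0,.137]])
    return np.r_[(T(p,mod)-A)[:,:2].ravel(),(T(p,mod)-B)[:,:2].ravel(),(T(p,lm)-LA)[:,:2].ravel(), p[4]-p[3]-.186]
r=least_squares(res,[.7,.2,-.34,-.09,.09],loss='soft_l1',f_scale=.003); print(r.x, np.degrees(r.x[2])); print((r.fun*1000).round(1))
p=r.x; print("wrt ramp pt", (np.array([.6512,.0636,0])-[p[0],p[1],0])@Rt.from_euler('z',p[2]).as_matrix())
# ramp edges pts / surfaces from cloud in station frame
for nm,cc in (("scene",c),("side",s)):
    W=cloud(cc).reshape(-1,3); q=(W-[p[0],p[1],0])@Rt.from_euler('z',p[2]).as_matrix()
    m=(q[:,1]>-.30)&(q[:,1]<-.11)&(np.abs(q[:,0])<.12)&(q[:,2]>.09)&(q[:,2]<.2); 
    print(nm,"ramp x",np.percentile(q[m,0],[1,99]).round(4),"y",np.percentile(q[m,1],[1]))
    f=m&(np.abs(q[:,0])<.05)&(q[:,1]>-.25); print(np.polyfit(q[f,1],q[f,2],1), "exp slope -.325, at -.088 .095")
    m=(np.abs(q[:,2]-.137)<.004)&(np.abs(q[:,0])<.13)&(np.abs(q[:,1])<.13); print("lid",np.percentile(q[m],[1,99],axis=0).round(4).tolist())
    m=(np.abs(q[:,2]-.205)<.02)&(q[:,0]<-.19)&(q[:,0]>-.23)&(abs(q[:,1])<.2); print("rail",q[m].mean(0).round(4),np.percentile(q[m,1],[1,99]).round(4))
    hsv=cv2.cvtColor(cc["pixels"],cv2.COLOR_RGB2HSV).reshape(-1,3).astype(int)
    m=(hsv[:,1]>170)&((hsv[:,0]<6)|(hsv[:,0]>174))&(np.abs(q-[-.193,-.03,.086])<.05).all(1); print("pad",m.sum(),q[m].mean(0).round(4),np.percentile(q[m],[2,98],axis=0).round(4).tolist())
# bottle
Q=[]
for cc,(x0,y0,x1,y1) in ((c,(170,192,200,230)),(s,(262,296,318,322))):
    Wc=cloud(cc)[y0:y1,x0:x1].reshape(-1,3)
    hsv=cv2.cvtColor(cc["pixels"][y0:y1,x0:x1],cv2.COLOR_RGB2HSV).reshape(-1,3).astype(int)
    m=(hsv[:,1]<45)&(hsv[:,2]>110)&(Wc[:,2]>.028)&(Wc[:,2]<.06); Q.append(Wc[m])
def f(a,q,x0=.525):
    o=np.array([x0,a[0],.030]); d=np.array([np.cos(a[1]),np.sin(a[1]),0])
    v=q-o; return np.linalg.norm(v-np.outer(v@d,d),axis=1)-.022
for q in (Q[0],Q[1],np.vstack(Q)):
    r=least_squares(f,[-.375,.13],args=(q,),loss='soft_l1',f_scale=.002); d=np.array([np.cos(r.x[1]),np.sin(r.x[1]),0]); t=(q-[.525,r.x[0],.03])@d
    print("bottle y@.525",r.x[0],np.degrees(r.x[1]),np.percentile(t,[1,99]),np.abs(r.fun).mean())
E
```

```text
[ 0.70921626  0.21473678 -0.33593774 -0.09224461  0.09172411] -19.24781461541926
[ 3.6 -2.1  1.9 -4.7 -4.1 -1.9  0.1 -0.1 -0.8  4.7  1.2  6.9 -3.6 -0.1
 -4.7  2.3  6.2 -0.1  0.2 -1.  -2. ]
wrt ramp pt [-0.0049503  -0.16181381  0.        ]
scene ramp x [-0.0783  0.0781] y [-0.25712165]
[-0.32438293  0.06732162] exp slope -.325, at -.088 .095
lid [[-0.0909, -0.0972, 0.1341], [0.0908, 0.0938, 0.1408]]
rail [-0.2072  0.0422  0.209 ] [-0.1016  0.1709]
pad 159 [-0.1914 -0.0286  0.0859] [[-0.2061, -0.0495, 0.0807], [-0.1763, -0.0083, 0.0901]]
side ramp x [-0.0799  0.0763] y [-0.26231203]
[-0.32561662  0.0664575 ] exp slope -.325, at -.088 .095
lid [[-0.0934, -0.1031, 0.1333], [0.0882, 0.0924, 0.1407]]
rail [-0.2075  0.0157  0.2088] [-0.1101  0.1648]
pad 56 [-0.1953 -0.0315  0.0862] [[-0.2116, -0.0563, 0.0812], [-0.1789, -0.0052, 0.0911]]
bottle y@.525 -0.3781847316430451 8.101752546983494 [-0.04409734  0.04648213] 0.0016787657480987093
bottle y@.525 -0.37616936842084675 7.715913654085885 [-0.05023668  0.04053714] 0.001942106328672453
bottle y@.525 -0.37720217340558465 7.545924366997884 [-0.04978496  0.04572323] 0.0018956827031154752
```

Station fit: origin (0.709, 0.2147), yaw -19.2°, and it agrees with the ramp slope, pad and rail figures. The empty bottle's axis centre is at (0.523, -0.3775, 0.030), yaw 7.8°, cap towards +x. Next is a helper that turns target poses into tool-axis shifts.

```bash
cat >> h.py <<'E'
ST=np.array([.7092,.2142,0]); SY=np.radians(-19.25); RS=Rt.from_euler('z',SY)
def st(x,y,z): return RS.apply(np.array([x,y,z])/1000)+ST
def down(phi,tilt=(0,0)):  # phi = tool x angle deg; tilt: twist about tool x,y deg afterwards
    p=np.radians(phi); R=np.array([[np.cos(p),np.sin(p),0],[np.sin(p),-np.cos(p),0],[0,0,-1]]).T
    return Rt.from_matrix(R.T if False else np.c_[[np.cos(p),np.sin(p),0],[np.sin(p),-np.cos(p),0],[0,0,-1]])*Rt.from_rotvec(np.radians([tilt[0],tilt[1],0]))
def delta(pos,rot=None,show=True):
    from bench import manip
    o=manip.get_obs(); R0=Rt.from_quat(o["tool_rot"])
    t=R0.inv().apply(np.array(pos)-o["tcp_pos"])*100
    w=np.degrees((R0.inv()*rot).as_rotvec()) if rot is not None else np.zeros(3)
    print("travel",t.round(2).tolist(),"twist",w.round(2).tolist(),"now",o["tcp_pos"].round(4),"t",round(o["time"],2),"open",round(o["opening"],3),"F",o["contact_force"].round(1))
E
python3 - <<'E'
from h import *
delta([.523,-.3775,.13],down(97.8))
print(st(0,-88,95),st(-193,-30,86))
E
```

```text
travel [-5.81, -30.91, 10.06] twist [-0.14, 0.01, -162.26] now [ 0.2693 -0.5634  0.2304] t 0.15 open 0.996 F [ 1.  -0.5 -0.1]
[0.68018722 0.13112017 0.095     ] [0.5171001  0.24950762 0.086     ]
```

```bash
python3 -m jog '{"gripper":[8.5,8.5,8.5,8.5,8.5,8.5,8.5,8.5,8.5,8.5,8.5,8.5,8.5,8.5,8.5,8.5,8.5,8.5,8.5,8.5],"travel":[[-0.3,-1.6,0],[-0.6,-3.2,0],[-0.9,-4.8,0],[-1.2,-6.4,0],[-1.5,-8,0],[-1.8,-9.6,0],[-2.1,-11.2,0],[-2.4,-12.8,0],[-2.7,-14.4,0],[-3,-16,0.5],[-3.3,-17.6,1],[-3.6,-19.2,2],[-3.9,-20.8,3],[-4.2,-22.4,4],[-4.5,-24,5],[-4.8,-25.6,6],[-5.1,-27.2,7],[-5.4,-28.8,8],[-5.8,-30.9,9],[-5.8,-30.9,10]],"twist":[[0,0,-8],[0,0,-16],[0,0,-24],[0,0,-32],[0,0,-40],[0,0,-48],[0,0,-56],[0,0,-64],[0,0,-72],[0,0,-80],[0,0,-88],[0,0,-96],[0,0,-104],[0,0,-112],[0,0,-120],[0,0,-128],[0,0,-136],[0,0,-144],[0,0,-153],[0,0,-162]]}'
python3 - <<'E'
from h import *
from bench import eyes,manip
delta([.523,-.3775,.13],down(97.8)); print(manip.get_obs()["joint_pos"].round(2))
for n in ("wrist","side"):
    c=eyes.capture(n); np.savez(f"pics/{n}1.npz",**c); cv2.imwrite(f"pics/{n}1.png",c["pixels"][:,:,::-1])
E
```

```text
time: 2.15
tcp_pos: [0.5246, -0.376, 0.1297]
tool_rot: [0.661, 0.75, 0.001, -0.001]
contact_force: [-1.0, 0.2, -0.1]
opening: 0.993
travel [-0.13, -0.17, -0.03] twist [0.01, -0.15, -0.57] now [ 0.5246 -0.376   0.1297] t 2.15 open 0.993 F [-1.   0.2 -0.1]
[-0.72  0.38 -0.11  1.09  0.   -0.85]
```

View pics/wrist1.png

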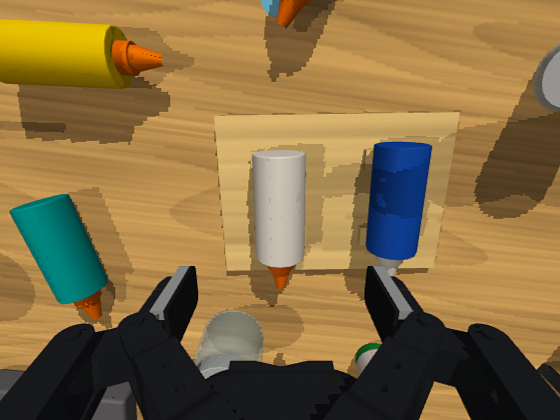

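The wrist view shows the white bottle upright in the picture at (280,208), midway between the fingers. I'll check its position from this close view.

```bash
python3 - <<'E'
from h import *
from scipy.optimize import least_squares
for n,box in (("wrist",(245,145,312,270)),):
    c=load(f"pics/{n}1.npz"); x0,y0,x1,y1=box
    W=cloud(c)[y0:y1,x0:x1].reshape(-1,3); hsv=cv2.cvtColor(c["pixels"][y0:y1,x0:x1],cv2.COLOR_RGB2HSV).reshape(-1,3).astype(int)
    q=W[(hsv[:,1]<45)&(W[:,2]>.033)&(W[:,2]<.06)]
    def f(a):
        d=np.array([np.cos(a[1]),np.sin(a[1]),0]); v=q-[.525,a[0],a[2]]; return np.linalg.norm(v-np.outer(v@d,d),axis=1)-.022
    r=least_squares(f,[-.377,.13,.03],loss='soft_l1',f_scale=.002); d=np.array([np.cos(r.x[1]),np.sin(r.x[1]),0]); t=(q-[.525,r.x[0],.03])@d
    print(len(q),r.x,np.degrees(r.x[1]),np.percentile(t,[1,99]),q[:,2].max())
delta([.523,-.3775,.012],down(97.8))
E
```

```text
5466 [-0.37786981  0.14004937  0.02977315] 8.024237766135426 [-0.05120537  0.04021895] 0.05363243721320122
travel [-0.21, 0.11, 11.63] twist [-0.19, -0.28, -1.02] now [ 0.5221 -0.376   0.1283] t 2.25 open 0.993 F [-0.1  0.3 -0. ]
```

```bash
python3 -m jog '{"gripper":[8.5,8.5,8.5,8.5,8.5,8.5,8.5,8.5,4,4,4,4,4,4,4,4],"travel":[[-0.1,0,1.5],[-0.2,0,3.5],[-0.2,0,5.5],[-0.2,0,7.5],[-0.2,0,9.5],[-0.2,0,10.8],[-0.2,0,11.5],[-0.2,0,11.6],[-0.2,0,11.6],[-0.2,0,11.6],[-0.2,0,11.6],[-0.2,0,11.6],[-0.2,0,11.6],[-0.2,0,11.6],[-0.2,0,11.6],[-0.2,0,11.6]],"twist":[[0,0,-0.5],[0,0,-1],[0,0,-1],[0,0,-1],[0,0,-1],[0,0,-1],[0,0,-1],[0,0,-1],[0,0,-1],[0,0,-1],[0,0,-1],[0,0,-1],[0,0,-1],[0,0,-1],[0,0,-1],[0,0,-1]]}' 30
python3 - <<'E'
from h import *
delta([.521,-.378,.2],down(97.8))
E
```

```text
time: 3.85
tcp_pos: [0.5228, -0.3782, 0.0136]
tool_rot: [0.658, 0.753, 0.0, -0.002]
contact_force: [0.1, 0.3, 5.4]
opening: 0.506
travel [0.1, -0.21, -18.64] twist [-0.1, -0.19, -0.02] now [ 0.5228 -0.3782  0.0136] t 3.85 open 0.506 F [0.1 0.3 5.4]
```

```bash
python3 -m jog '{"gripper":[4,4,4,4,4,4,4,4,4],"travel":[[0,0,-0.5],[0,0,-2],[0,0,-5],[0,0,-8],[0,0,-12],[0,0,-16],[0,0,-20],[0,0,-22.5],[0,0,-22.5]],"twist":[[0,0,0],[0,0,0],[0,0,0],[0,0,0],[0,0,0],[0,0,0],[0,0,0],[0,0,0],[0,0,0]]}'
python3 - <<'E'
from h import *
from bench import eyes
c=eyes.capture("wrist"); np.savez("pics/wrist2.npz",**c); cv2.imwrite("pics/wrist2.png",c["pixels"][:,:,::-1])
d=-2  # body centre ahead of TCP along tool y (mm), refined later
# place: bottle axis centre target; grasp point along ramp normal
n=RS.apply([0,np.sin(np.radians(18)),np.cos(np.radians(18))])
ax=st(-16,-165,0); ax[2]=.120+.0231
tcp=ax-n*.0175
print("place tcp",tcp)
delta(tcp+n*.07,down(70.75,(0,-18)))
E
```

```text
time: 4.75
tcp_pos: [0.5255, -0.3807, 0.2449]
tool_rot: [0.658, 0.753, 0.0, 0.003]
contact_force: [-0.2, -0.7, -1.4]
opening: 0.504
place tcp [0.63791272 0.05859492 0.12645651]
travel [43.83, 18.16, 4.87] twist [4.36, -17.63, 26.79] now [ 0.5244 -0.3798  0.2418] t 4.8 open 0.504 F [ 0.6 -0.3 -1. ]
```

View pics/wrist2.png

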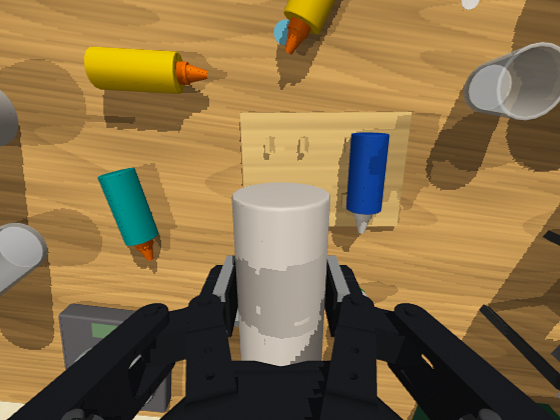

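```bash
python3 -m jog '{"gripper":[4,4,4,4,4,4,4,4,4,4,4,4,4,4,4,4,4,4,4,4],"travel":[[1,0.4,0],[3,1.2,0],[6,2.5,0],[9,3.7,0],[12,5,0],[15,6.2,0],[18,7.5,0],[21,8.7,0],[24,10,0],[27,11.2,0],[30,12.5,0],[33,13.7,0],[36,15,0],[39,16.2,0],[41.5,17.2,0],[43,17.8,0],[43.8,18.2,1],[43.8,18.2,2.5],[43.8,18.2,4],[43.8,18.2,4.9]],"twist":[[0,0,0],[0,0,2],[0,0,4],[0,0,6],[0,0,8],[0,0,10],[0.5,-2,12],[1,-4,14],[1.5,-6,16],[2,-8,18],[2.5,-10,20],[3,-12,22],[3.5,-14,24],[4,-16,26],[4.4,-17.6,26.8],[4.4,-17.6,26.8],[4.4,-17.6,26.8],[4.4,-17.6,26.8],[4.4,-17.6,26.8],[4.4,-17.6,26.8]]}'
python3 - <<'E'
from h import *
from bench import eyes
for n in ("scene","side"):
    c=eyes.capture(n); np.savez(f"pics/{n}3.npz",**c)
    b=(260,130,430,250) if n=="side" else (240,170,440,320)
    crop(c,*b,4,f"pics/{n}3.png")
delta([.63791272,.05859492,.12645651],down(70.75,(0,-18)))
E
```

```text
time: 6.8
tcp_pos: [0.6437, 0.0772, 0.19]
tool_rot: [0.806, 0.571, -0.129, 0.089]
contact_force: [0.3, 0.3, -1.9]
opening: 0.503
travel [0.12, 0.12, 6.65] twist [-0.32, 0.1, -0.02] now [0.6435 0.0773 0.1901] t 6.9 open 0.5 F [-0.8 -0.1 -0.9]
```

View pics/scene3.png

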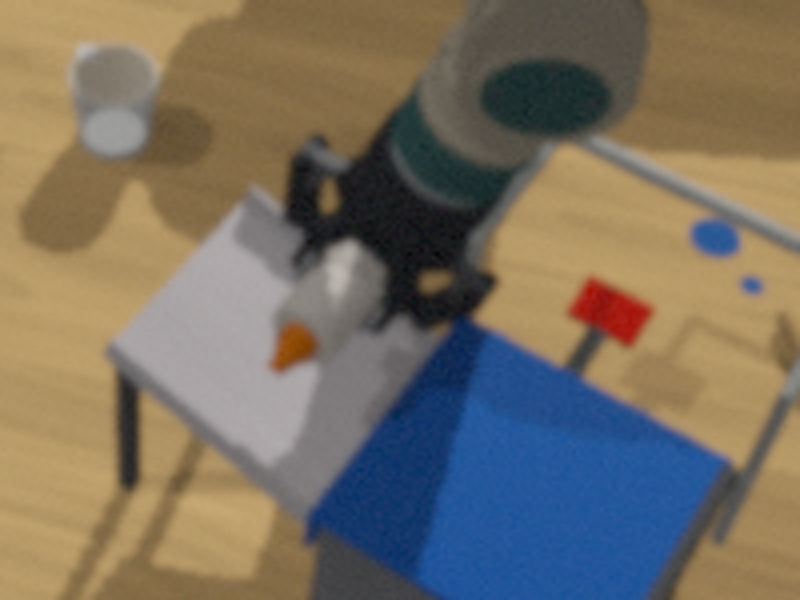

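View pics/side3.png

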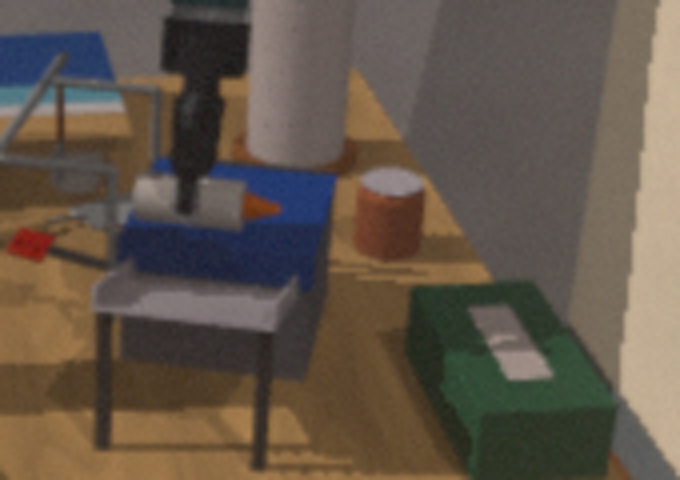

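```bash
python3 - <<'E'
from h import *
for n,b in (("scene",(240,170,440,320)),("side",(260,130,430,250))):
    c=load(f"pics/{n}3.npz"); x0,y0,x1,y1=b
    W=cloud(c)[y0:y1,x0:x1].reshape(-1,3); q=RS.inv().apply(W-ST)*1000
    hsv=cv2.cvtColor(c["pixels"][y0:y1,x0:x1],cv2.COLOR_RGB2HSV).reshape(-1,3).astype(int)
    box=(abs(q[:,1]+145)<45)&(abs(q[:,0])<110)&(q[:,2]>180)&(q[:,2]<250)
    w=box&(hsv[:,1]<60)&(hsv[:,2]>110); o=box&(hsv[:,1]>140)&(hsv[:,0]<14)
    for l,m in (("w",w),("o",o)): print(n,l,m.sum(),np.percentile(q[m],[2,50,98],axis=0).round(0).tolist())
    print("nearest lid px etc")
E
```

```text
scene w 381 [[-27.0, -165.0, 198.0], [11.0, -143.0, 225.0], [32.0, -126.0, 230.0]]
scene o 25 [[33.0, -153.0, 205.0], [42.0, -145.0, 212.0], [57.0, -135.0, 220.0]]
nearest lid px etc
side w 95 [[-63.0, -173.0, 207.0], [-39.0, -163.0, 220.0], [25.0, -149.0, 227.0]]
side o 29 [[33.0, -160.0, 203.0], [41.0, -154.0, 209.0], [55.0, -145.0, 216.0]]
nearest lid px etc
```

```bash
python3 -m jog '{"gripper":[4,4,4,4,4,4,4,4,4],"travel":[[-0.6,0.1,1],[-1.3,0.1,2],[-1.6,0.1,3.5],[-1.6,0.1,5],[-1.6,0.1,5.8],[-1.6,0.1,6.2],[-1.6,0.1,6.4],[-1.6,0.1,6.5],[-1.6,0.1,6.5]],"twist":[[0,0,0],[0,0,0],[0,0,0],[0,0,0],[0,0,0],[0,0,0],[0,0,0],[0,0,0],[0,0,0]]}'
python3 - <<'E'
from h import *
from bench import eyes
for n in ("scene","side"):
    c=eyes.capture(n); np.savez(f"pics/{n}4.npz",**c)
    b=(260,130,430,250) if n=="side" else (240,170,440,320)
    crop(c,*b,4,f"pics/{n}4.png")
delta([.63791272,.05859492,.12645651],down(70.75,(0,-18)))
E
```

```text
time: 7.8
tcp_pos: [0.6329, 0.0438, 0.1337]
tool_rot: [0.806, 0.571, -0.129, 0.089]
contact_force: [-1.3, -0.2, -1.0]
opening: 0.509
travel [1.7, -0.02, 0.22] twist [-0.26, 0.08, -0.02] now [0.6329 0.0439 0.1338] t 7.9 open 0.504 F [-0.2 -0.3 -0.5]
```

View pics/scene4.png

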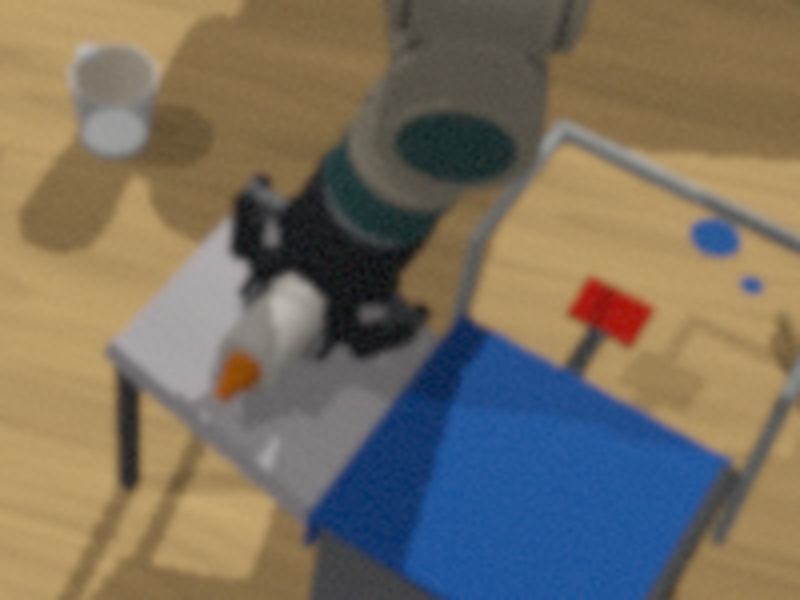

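View pics/side4.png

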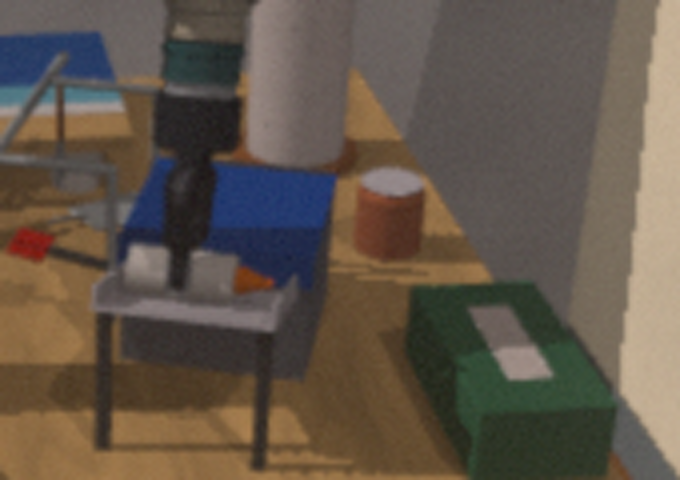

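```bash
python3 -m jog '{"gripper":[4,4,4,4],"travel":[[0,0,0.1],[0,0,0.2],[0,0,0.25],[0,0,0.25]],"twist":[[0,0,0],[0,0,0],[0,0,0],[0,0,0]]}'
```

```text
time: 8.3
tcp_pos: [0.6333, 0.0436, 0.1329]
tool_rot: [0.806, 0.571, -0.128, 0.089]
contact_force: [-1.0, 2.3, 5.0]
opening: 0.502
```

```bash
python3 -m jog '{"gripper":[4.5,4.8,5.1,5.4,5.7,6.0,6.3,6.5,6.5,6.5,6.5,6.5,6.5,6.5,6.5],"travel":[[0,0,0],[0,0,0],[0,0,0],[0,0,0],[0,0,0],[0,0,0],[0,0,0],[0,0,-0.4],[0,0,-1],[0,0,-2],[0,0,-3.5],[0,0,-5.5],[0,0,-8],[0,0,-11],[0,0,-13]],"twist":[[0,0,0],[0,0,0],[0,0,0],[0,0,0],[0,0,0],[0,0,0],[0,0,0],[0,0,0],[0,0,0],[0,0,0],[0,0,0],[0,0,0],[0,0,0],[0,0,0],[0,0,0]]}'
python3 - <<'E'
from h import *
from bench import eyes
for n in ("scene","side"):
    c=eyes.capture(n); np.savez(f"pics/{n}5.npz",**c)
    b=(260,130,430,250) if n=="side" else (240,170,440,320)
    crop(c,*b,4,f"pics/{n}5.png")
P=st(-193,-30,86); T=down(70.75,(-37,0))
print("pad",P); delta(P,T)
d=T.apply([0,0,1]); delta(P-d*.10,T); print(P-d*.10)
E
```

```text
time: 9.8
tcp_pos: [0.6479, 0.0823, 0.2599]
tool_rot: [0.806, 0.571, -0.127, 0.09]
contact_force: [-0.3, -0.1, -0.7]
opening: 0.758
pad [0.5171001  0.24950762 0.086     ]
travel [16.18, -18.07, 13.11] twist [-36.43, 17.2, 5.7] now [0.6494 0.0826 0.2612] t 9.9 open 0.762 F [ 0.1 -0.1  0.2]
travel [13.73, -24.06, 5.48] twist [-36.43, 17.2, 5.7] now [0.6494 0.0826 0.2612] t 9.9 open 0.762 F [ 0.1 -0.1  0.2]
[0.4602834  0.2693489  0.16586355]
```

View pics/scene5.png

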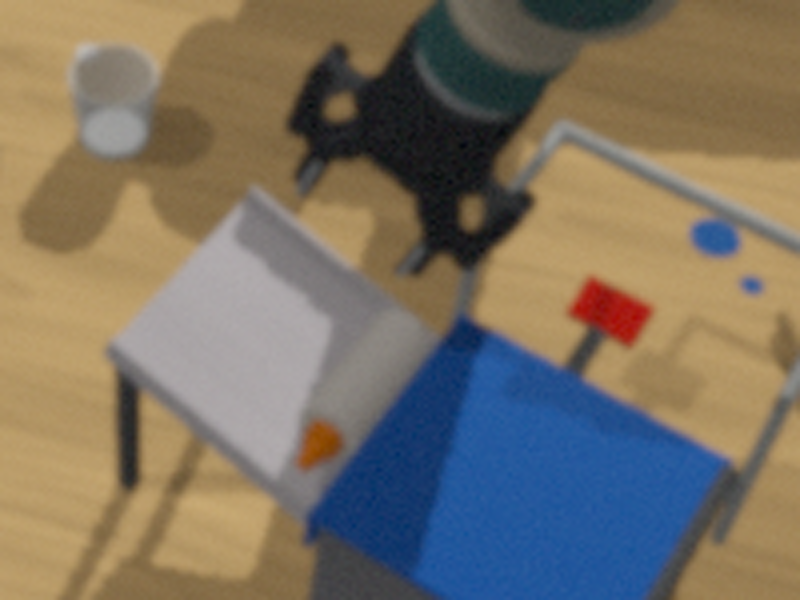

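View pics/side5.png

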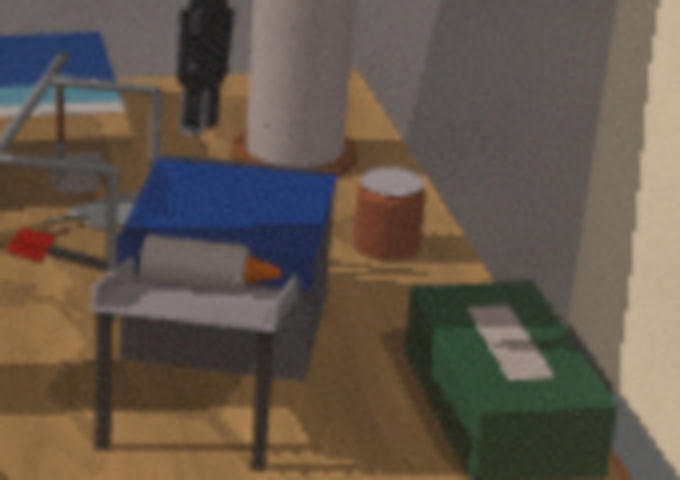

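The bottle has rolled down and lies straight against the closed lid's skirt, with its orange nozzle at (320,445) in the scene crop. Next I'll go round the rail to the lever.

```bash
python3 - <<'E'
from h import *
from bench import manip
P=st(-195,-30,86); T=down(70.75,(-37,0)); d=T.apply([0,0,1])
o=manip.get_obs(); up=o["tcp_pos"]+[0,0,.07]
Q=P-d*.15
print(Q); delta(up); delta(Q+[0,0,.12],T); delta(Q,T)
E
```

```text
[0.42998688 0.27992892 0.20579533]
travel [-2.14, 0.03, -6.66] twist [0.0, 0.0, 0.0] now [0.6494 0.0826 0.2612] t 9.9 open 0.762 F [ 0.1 -0.1  0.2]
travel [8.83, -27.19, -9.76] twist [-36.43, 17.2, 5.7] now [0.6494 0.0826 0.2612] t 9.9 open 0.762 F [ 0.1 -0.1  0.2]
travel [12.5, -27.25, 1.67] twist [-36.43, 17.2, 5.7] now [0.6494 0.0826 0.2612] t 9.9 open 0.762 F [ 0.1 -0.1  0.2]
```

```bash
python3 -m jog '{"gripper":[5,4,3,2,1,0,0,0,0,0,0,0,0,0,0,0],"travel":[[-1,0,-3],[-2.1,0,-6.6],[-1,-2.7,-7],[0,-5.4,-7.3],[1.1,-8.1,-7.6],[2.2,-10.8,-7.9],[3.3,-13.5,-8.2],[4.4,-16.2,-8.5],[5.5,-19,-8.8],[6.6,-22,-9.1],[7.7,-25,-9.4],[8.8,-27.2,-9.8],[8.8,-27.2,-9.8],[8.8,-27.2,-9.8],[8.8,-27.2,-9.8],[8.8,-27.2,-9.8]],"twist":[[0,0,0],[0,0,0],[0,0,0],[-4,2,0.5],[-8,4,1],[-12,6,2],[-16,8,2.5],[-20,10,3],[-24,12,4],[-28,14,5],[-32,16,5],[-36.4,17.2,5.7],[-36.4,17.2,5.7],[-36.4,17.2,5.7],[-36.4,17.2,5.7],[-36.4,17.2,5.7]]}' 30
python3 - <<'E'
from h import *
from bench import eyes,manip
for n in ("scene","side"):
    c=eyes.capture(n); np.savez(f"pics/{n}6.npz",**c)
    b=(220,80,420,230) if n=="side" else (280,100,480,250)
    crop(c,*b,4,f"pics/{n}6.png")
P=st(-195,-30,86); T=down(70.75,(-37,0)); d=T.apply([0,0,1])
print(manip.get_obs()["joint_pos"].round(2))
for k in (.15,.05,.01): delta(P-d*k,T)
E
```

```text
time: 11.5
tcp_pos: [0.431, 0.2793, 0.3266]
tool_rot: [0.774, 0.548, 0.183, 0.259]
contact_force: [0.3, -0.0, -1.0]
opening: -0.002
[ 0.75 -0.16 -0.42  0.97 -0.56  0.99]
travel [0.03, -7.35, 9.58] twist [-0.03, 0.06, -0.11] now [0.4309 0.2792 0.3266] t 11.6 open 0.001 F [0.4 0.  0.5]
travel [0.04, -7.35, 19.58] twist [-0.03, 0.06, -0.11] now [0.4309 0.2792 0.3266] t 11.6 open 0.001 F [0.4 0.  0.5]
travel [0.04, -7.34, 23.58] twist [-0.03, 0.06, -0.11] now [0.4309 0.2792 0.3266] t 11.6 open 0.001 F [0.4 0.  0.5]
```

View pics/scene6.png

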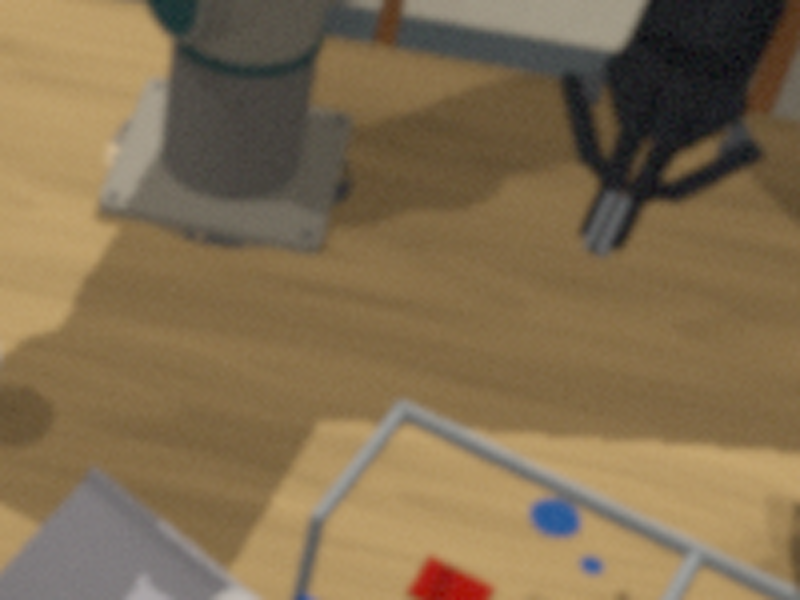

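View pics/side6.png

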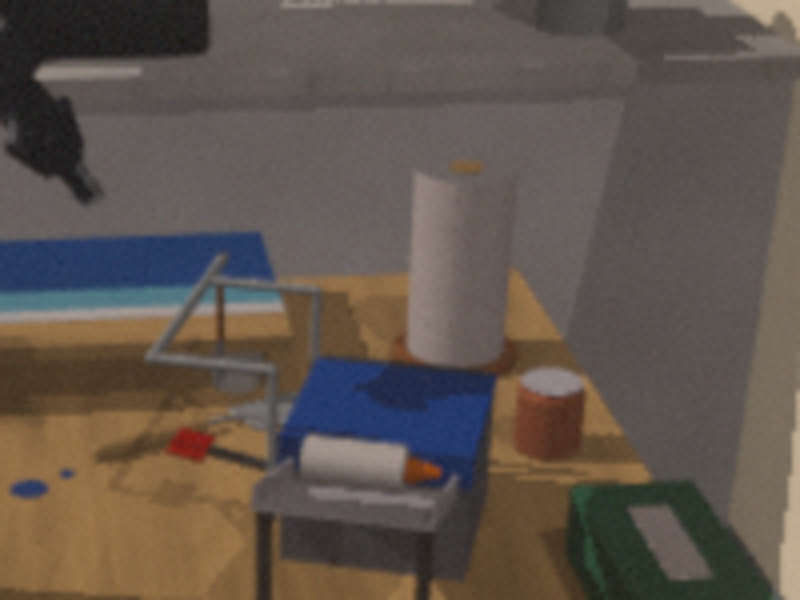

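```bash
python3 -m jog '{"gripper":[0,0,0,0,0,0,0,0,0,0,0,0,0,0],"travel":[[0,-1.5,2],[0,-3.5,4.5],[0,-5.5,7],[0,-7,9],[0,-7.4,11],[0,-7.4,13],[0,-7.4,15],[0,-7.4,17],[0,-7.4,18.5],[0,-7.4,20],[0,-7.4,21.5],[0,-7.4,22.8],[0,-7.4,23.5],[0,-7.4,23.5]],"twist":[[0,0,0],[0,0,0],[0,0,0],[0,0,0],[0,0,0],[0,0,0],[0,0,0],[0,0,0],[0,0,0],[0,0,0],[0,0,0],[0,0,0],[0,0,0],[0,0,0]]}'
python3 - <<'E'
from h import *
from bench import eyes,manip
for n in ("scene","side"):
    c=eyes.capture(n); np.savez(f"pics/{n}7.npz",**c)
    b=(240,120,400,240) if n=="side" else (310,170,470,290)
    crop(c,*b,5,f"pics/{n}7.png")
P=st(-195,-30,86); T=down(70.75,(-37,0))
o=manip.get_obs(); print("station tcp",RS.inv().apply(o["tcp_pos"]-ST)*1000)
delta(P,T); delta(st(-195,-30,45),T)
E
```

```text
time: 13.0
tcp_pos: [0.5089, 0.2511, 0.0935]
tool_rot: [0.774, 0.548, 0.182, 0.259]
contact_force: [1.1, 0.9, 0.2]
opening: 0.003
station tcp [-201.57532844  -30.47717895   94.55958854]
travel [0.05, 0.01, 1.08] twist [-0.03, 0.08, -0.15] now [0.5088 0.2519 0.0946] t 13.1 open 0.001 F [0.2 0.  0.3]
travel [0.05, -2.46, 4.35] twist [-0.03, 0.08, -0.15] now [0.5088 0.2519 0.0946] t 13.1 open 0.001 F [0.2 0.  0.3]
```

View pics/scene7.png

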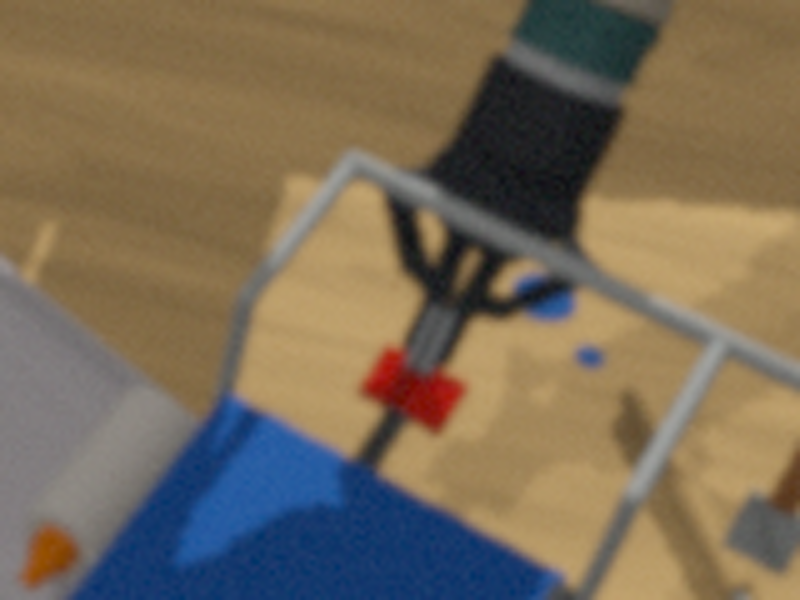

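View pics/side7.png

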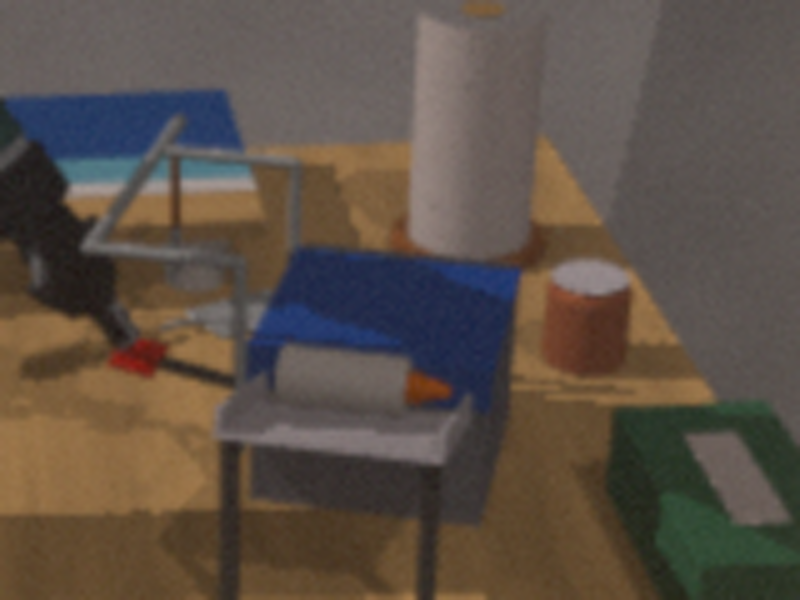

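```bash
python3 - <<'E'
from h import *
T=down(70.75,(-40,0))
for z in (98,50,46): delta(st(-195,-30,z),T)
E
```

```text
travel [0.05, 0.73, 0.12] twist [-3.03, 0.09, -0.14] now [0.5088 0.2519 0.0946] t 13.1 open 0.001 F [0.2 0.  0.3]
travel [0.05, -2.15, 3.96] twist [-3.03, 0.09, -0.14] now [0.5088 0.2519 0.0946] t 13.1 open 0.001 F [0.2 0.  0.3]
travel [0.05, -2.4, 4.27] twist [-3.03, 0.09, -0.14] now [0.5088 0.2519 0.0946] t 13.1 open 0.001 F [0.2 0.  0.3]
```

```bash
python3 -m jog '{"gripper":[0,0,0,0,0,0,0,0,0,0],"travel":[[0,0.2,-0.4],[0,0.4,-0.2],[0,0.7,0.1],[0,0.7,0.1],[0,0.55,0.3],[0,0.4,0.5],[0,0.25,0.7],[0,0.1,0.9],[0,-0.05,1.1],[0,-0.05,1.1]],"twist":[[-1.5,0,0],[-3,0,0],[-3,0,0],[-3,0,0],[-3,0,0],[-3,0,0],[-3,0,0],[-3,0,0],[-3,0,0],[-3,0,0]]}'
python3 - <<'E'
from h import *
from bench import eyes,manip
for n in ("scene","side"):
    c=eyes.capture(n); np.savez(f"pics/{n}8.npz",**c)
    b=(240,120,400,240) if n=="side" else (310,170,470,290)
    crop(c,*b,5,f"pics/{n}8.png")
o=manip.get_obs(); print("station tcp",RS.inv().apply(o["tcp_pos"]-ST)*1000)
T=down(70.75,(-40,0)); delta(st(-195,-30,50),T)
E
```

```text
time: 14.1
tcp_pos: [0.5155, 0.2502, 0.0862]
tool_rot: [0.767, 0.542, 0.198, 0.279]
contact_force: [-0.3, 0.1, 4.1]
opening: -0.002
station tcp [-194.7677037   -29.90927395   86.211402  ]
travel [-0.01, -2.35, 2.76] twist [0.06, 0.05, -0.19] now [0.5155 0.2502 0.0862] t 14.2 open 0.006 F [-0.2 -1.   3.8]
```

View pics/scene8.png

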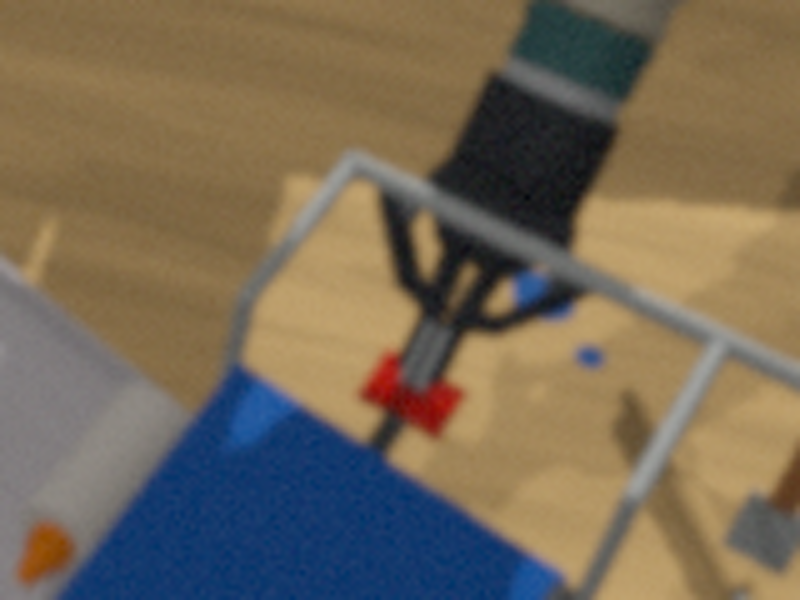

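View pics/side8.png

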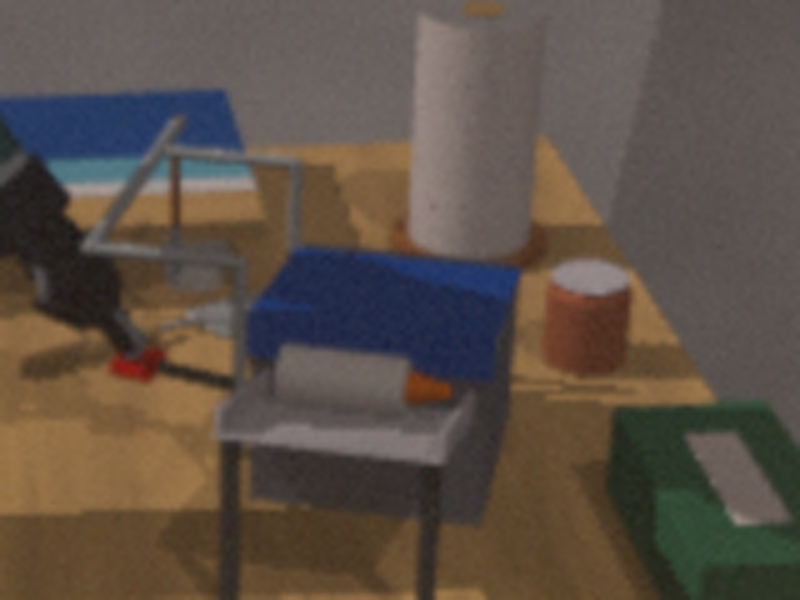

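```bash
python3 -m jog '{"gripper":[0,0,0,0,0,0,0,0,0,0,0,0,0,0],"travel":[[0,-0.2,0.23],[0,-0.4,0.47],[0,-0.6,0.7],[0,-0.8,0.94],[0,-1,1.17],[0,-1.2,1.41],[0,-1.4,1.64],[0,-1.6,1.88],[0,-1.8,2.11],[0,-2,2.35],[0,-2.1,2.47],[0,-2.2,2.58],[0,-2.3,2.7],[0,-2.3,2.7]],"twist":[[0,0,0],[0,0,0],[0,0,0],[0,0,0],[0,0,0],[0,0,0],[0,0,0],[0,0,0],[0,0,0],[0,0,0],[0,0,0],[0,0,0],[0,0,0],[0,0,0]]}'
python3 - <<'E'
from h import *
from bench import eyes,manip
for n in ("scene","side"):
    c=eyes.capture(n); np.savez(f"pics/{n}9.npz",**c)
    b=(240,100,400,220) if n=="side" else (290,190,450,310)
    crop(c,*b,5,f"pics/{n}9.png")
o=manip.get_obs(); print("station tcp",RS.inv().apply(o["tcp_pos"]-ST)*1000,o["contact_force"])
E
```

```text
time: 15.6
tcp_pos: [0.515, 0.2503, 0.0503]
tool_rot: [0.767, 0.543, 0.198, 0.279]
contact_force: [1.2, -1.2, 3.3]
opening: 0.0
station tcp [-195.20782556  -29.92746843   50.48825378] [1.22015758 0.58511385 2.80059462]
```

View pics/scene9.png

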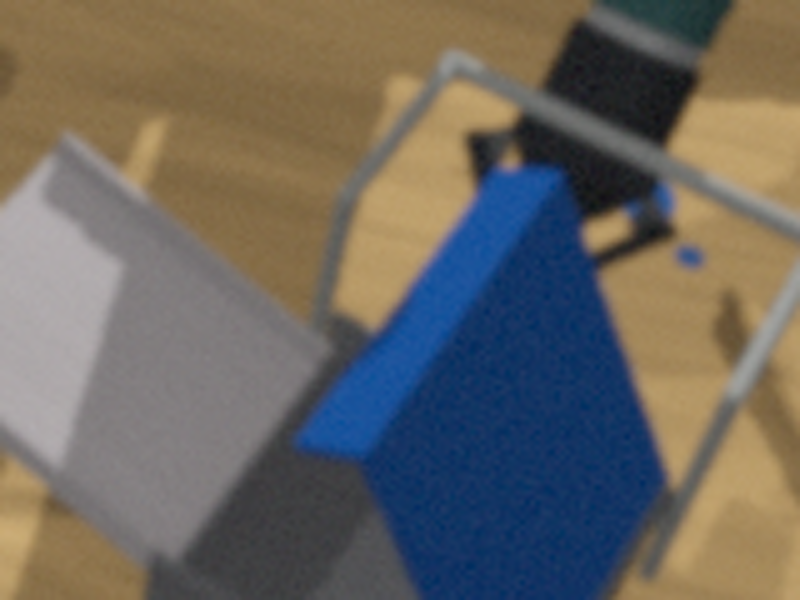

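View pics/side9.png

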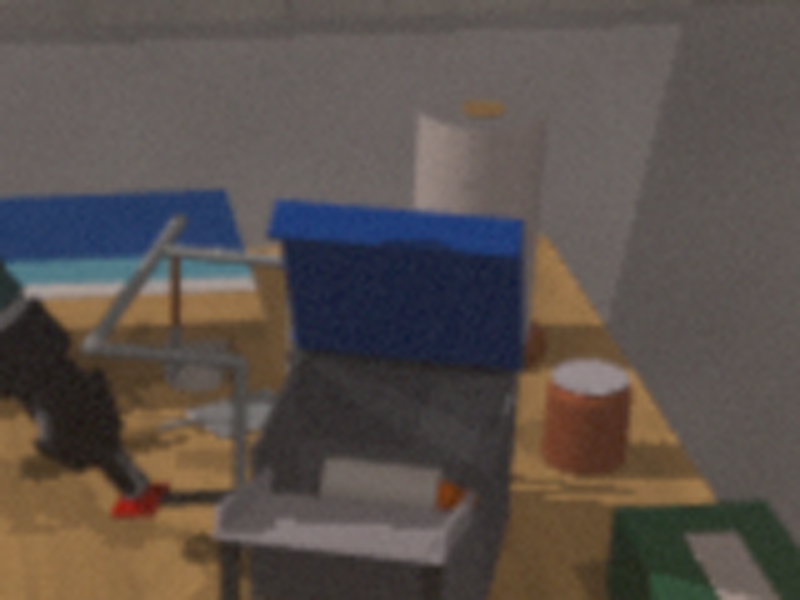

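The bottle has rolled into the bin: the side view shows it inside, past the ramp, at (380,480). Now I'll check whether the lever is as good as fully pressed.

```bash
cat >> h.py <<'E'
def lidang(c):
    W=cloud(c).reshape(-1,3); q=RS.inv().apply(W-ST)*1000
    hsv=cv2.cvtColor(c["pixels"],cv2.COLOR_RGB2HSV).reshape(-1,3).astype(int)
    m=(hsv[:,0]>100)&(hsv[:,0]<125)&(hsv[:,1]>150)&(abs(q[:,0])<80)&(q[:,1]>-110)&(q[:,1]<110)&(q[:,2]>125)&(q[:,2]<330)
    p=q[m]; best=None; rng=np.random.default_rng(0)   # RANSAC line in (y,z)
    for _ in range(300):
        a,b=p[rng.choice(len(p),2,False)][:,1:]; d=b-a; n=np.linalg.norm(d)
        if n<40: continue
        d/=n; r=abs((p[:,1]-a[0])*d[1]-(p[:,2]-a[1])*d[0]); k=(r<3).sum()
        if best is None or k>best[0]: best=(k,r<3)
    s=p[best[1]][:,1:]; e=np.linalg.svd(s-s.mean(0),full_matrices=False)[2][0]
    print("lid n",best[0],"of",len(p),"angle",abs(np.arctan(e[1]/e[0])).round(3),"zmax",p[:,2].max().round(0))
E
python3 - <<'E'
from h import *
for n in ("scene","side"):
    for k in (7,8,9): lidang(load(f"pics/{n}{k}.npz"))
E
```

```text
lid n 4196 of 4435 angle 0.0 zmax 144.0
lid n 4310 of 4562 angle 0.14 zmax 167.0
lid n 3261 of 3817 angle 1.031 zmax 300.0
lid n 189 of 203 angle 0.004 zmax 143.0
lid n 145 of 158 angle 0.147 zmax 164.0
lid n 75 of 324 angle 0.976 zmax 297.0
```

```bash
python3 -m jog '{"gripper":[0,0,0,0,0],"travel":[[0,-0.06,0.08],[0,-0.12,0.15],[0,-0.16,0.19],[0,-0.2,0.23],[0,-0.2,0.23]],"twist":[[0,0,0],[0,0,0],[0,0,0],[0,0,0],[0,0,0]]}'
python3 - <<'E'
from h import *
from bench import eyes,manip
for n in ("scene","side"):
    c=eyes.capture(n); np.savez(f"pics/{n}10.npz",**c); lidang(c)
    if n=="side": crop(c,240,100,400,220,5,"pics/side10.png")
o=manip.get_obs(); print("station tcp",RS.inv().apply(o["tcp_pos"]-ST)*1000,o["contact_force"],o["time"])
E
```

```text
time: 16.2
tcp_pos: [0.5152, 0.2503, 0.0481]
tool_rot: [0.767, 0.542, 0.199, 0.28]
contact_force: [-1.8, -0.1, 7.7]
opening: 0.001
lid n 3063 of 3671 angle 1.08 zmax 306.0
lid n 69 of 314 angle 1.036 zmax 301.0
station tcp [-195.0772599   -29.88482943   48.08385755] [-1.32257303 -0.65240839  7.11264094] 16.3
```

View pics/side10.png

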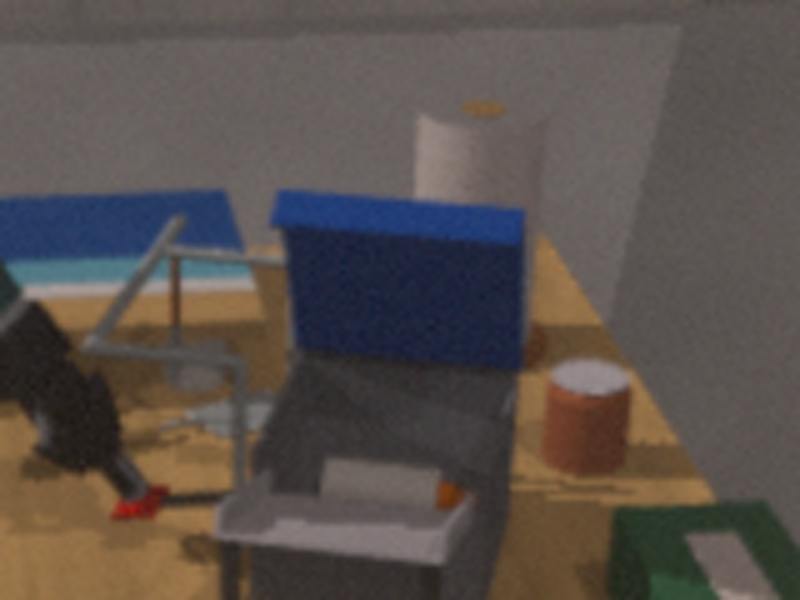

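```bash
python3 - <<'E'
from h import *
c=load("pics/side10.npz"); W=cloud(c)
for (x,y) in ((360,475),(400,475),(380,490),(450,493)):
    u,v=240+x//5,100+y//5; print(RS.inv().apply(W[v,u]-ST)*1000, c["pixels"][v,u])
T=down(70.75,(-40,0)); delta(st(-195,-30,98),T)
E
```

```text
[-29.18787068  53.9576846   43.38894314] [113 105  98]
[ 3.14134392 56.98078847 45.73445133] [108 100  94]
[-10.49320024  42.10214874  37.87465307] [106  96  91]
[44.34701284 57.73167885 36.58827778] [100  50  20]
travel [-0.01, 3.22, -3.81] twist [0.1, 0.06, -0.19] now [0.5152 0.2503 0.0481] t 16.3 open 0.002 F [-1.3 -0.7  7.1]
```

```bash
python3 -m jog '{"gripper":[0,0,0,0,0,0,0,0,0,0,0,0,0,0,0,0,0,0,0,0],"travel":[[0,0.04,-0.05],[0,0.1,-0.12],[0,0.18,-0.21],[0,0.26,-0.31],[0,0.34,-0.4],[0,0.42,-0.5],[0,0.5,-0.59],[0,0.58,-0.69],[0,0.66,-0.78],[0,0.74,-0.88],[0,0.82,-0.97],[0,0.9,-1.06],[0,0.98,-1.16],[0,1.06,-1.25],[0,1.14,-1.35],[0,1.22,-1.44],[0,1.3,-1.54],[0,1.36,-1.61],[0,1.42,-1.68],[0,1.46,-1.73]],"twist":[[0,0,0],[0,0,0],[0,0,0],[0,0,0],[0,0,0],[0,0,0],[0,0,0],[0,0,0],[0,0,0],[0,0,0],[0,0,0],[0,0,0],[0,0,0],[0,0,0],[0,0,0],[0,0,0],[0,0,0],[0,0,0],[0,0,0],[0,0,0]]}'
python3 - <<'E'
from h import *
from bench import eyes,manip
c=eyes.capture("scene"); lidang(c)
o=manip.get_obs(); print("station tcp",RS.inv().apply(o["tcp_pos"]-ST)*1000,o["contact_force"],o["time"])
T=down(70.75,(-40,0)); delta(st(-195,-30,98),T)
E
```

```text
time: 18.3
tcp_pos: [0.5153, 0.2502, 0.0709]
tool_rot: [0.767, 0.542, 0.199, 0.28]
contact_force: [-4.0, -0.3, 5.3]
opening: -0.007
lid n 4445 of 4673 angle 0.517 zmax 233.0
station tcp [-194.82010545  -29.92127766   71.1104704 ] [-3.65662721 -0.06420729  5.6495657 ] 18.35
travel [-0.0, 1.72, -2.07] twist [0.14, 0.07, -0.2] now [0.5154 0.2502 0.0711] t 18.35 open 0.004 F [-3.7 -0.1  5.6]
```

```bash
python3 -m jog '{"gripper":[0,0,0,0,0,0,0,0,0,0,0,0,0,0,0,0,0,0,0,0],"travel":[[0,0.05,-0.06],[0,0.1,-0.12],[0,0.15,-0.18],[0,0.2,-0.24],[0,0.25,-0.3],[0,0.3,-0.36],[0,0.35,-0.42],[0,0.4,-0.48],[0,0.45,-0.54],[0,0.5,-0.6],[0,0.55,-0.66],[0,0.6,-0.72],[0,0.65,-0.78],[0,0.7,-0.84],[0,0.75,-0.9],[0,0.8,-0.96],[0,0.85,-1.02],[0,0.9,-1.08],[0,0.94,-1.13],[0,0.98,-1.18]],"twist":[[0,0,0],[0,0,0],[0,0,0],[0,0,0],[0,0,0],[0,0,0],[0,0,0],[0,0,0],[0,0,0],[0,0,0],[0,0,0],[0,0,0],[0,0,0],[0,0,0],[0,0,0],[0,0,0],[0,0,0],[0,0,0],[0,0,0],[0,0,0]]}'
python3 - <<'E'
from h import *
from bench import eyes,manip
c=eyes.capture("scene"); lidang(c)
o=manip.get_obs(); print("station tcp",RS.inv().apply(o["tcp_pos"]-ST)*1000,o["contact_force"],o["time"])
E
```

```text
time: 20.35
tcp_pos: [0.5167, 0.2498, 0.0879]
tool_rot: [0.767, 0.541, 0.2, 0.281]
contact_force: [0.7, -2.2, 6.7]
opening: 0.0
lid n 4273 of 4533 angle 0.097 zmax 160.0
station tcp [-193.45057952  -29.86476611   87.96264154] [-1.55569965 -2.42285012  6.29964683] 20.4
```

```bash
python3 -m jog '{"gripper":[0,0,0,0,0,0,0,0,0,0,0,0,0,0,0,0,0,0,0,0],"travel":[[0,0.03,-0.03],[0,0.06,-0.06],[0,0.08,-0.09],[0,0.11,-0.12],[0,0.13,-0.15],[0,0.16,-0.18],[0,0.18,-0.21],[0,0.21,-0.24],[0,0.23,-0.27],[0,0.26,-0.3],[0,0.28,-0.33],[0,0.31,-0.36],[0,0.33,-0.39],[0,0.36,-0.42],[0,0.38,-0.45],[0,0.41,-0.48],[0,0.43,-0.51],[0,0.46,-0.54],[0,0.48,-0.57],[0,0.51,-0.6]],"twist":[[0,0,0],[0,0,0],[0,0,0],[0,0,0],[0,0,0],[0,0,0],[0,0,0],[0,0,0],[0,0,0],[0,0,0],[0,0,0],[0,0,0],[0,0,0],[0,0,0],[0,0,0],[0,0,0],[0,0,0],[0,0,0],[0,0,0],[0,0,0]]}'
python3 - <<'E'
from h import *
from bench import eyes,manip
c=eyes.capture("scene"); lidang(c)
o=manip.get_obs(); print("station tcp",RS.inv().apply(o["tcp_pos"]-ST)*1000,o["contact_force"],o["time"])
E
```

```text
time: 22.4
tcp_pos: [0.5167, 0.2498, 0.0959]
tool_rot: [0.767, 0.541, 0.2, 0.281]
contact_force: [-0.8, -0.4, 0.0]
opening: -0.004
lid n 4137 of 4414 angle 0.0 zmax 144.0
station tcp [-193.3707551   -29.81313496   95.9896878 ] [-0.25215682 -0.05381896  0.40196827] 22.45
```

```bash
python3 -m jog '{"gripper":[0,0,0,0,0,0,0,0,0,0,0],"travel":[[0,0,-0.7],[0,0,-2],[0,-0.3,-4],[0,-0.5,-6],[0,-0.5,-8.5],[0,-0.5,-11],[0,-0.5,-13.5],[0,-0.5,-16],[0,-0.5,-18],[0,-0.5,-19],[0,-0.5,-19]],"twist":[[0,0,0],[0,0,0],[0,0,0],[0,0,0],[0,0,0],[0,0,0],[0,0,0],[0,0,0],[0,0,0],[0,0,0],[0,0,0]]}'
python3 - <<'E'
from h import *
from bench import eyes,manip
for n in ("scene","side"):
    c=eyes.capture(n); lidang(c); cv2.imwrite(f"pics/{n}12.png",c["pixels"][:,:,::-1])
print(manip.get_obs()["contact_force"])
E
```

```text
time: 23.55
tcp_pos: [0.3972, 0.2931, 0.239]
tool_rot: [0.767, 0.541, 0.201, 0.281]
contact_force: [0.8, -0.4, -0.3]
opening: -0.004
lid n 4198 of 4441 angle 0.001 zmax 143.0
lid n 311 of 359 angle 0.006 zmax 142.0
[-0.08234303 -0.26161581  0.11661403]
```

View pics/scene12.png

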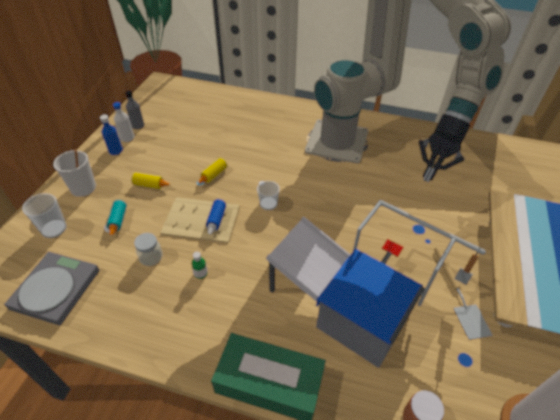

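View pics/side12.png

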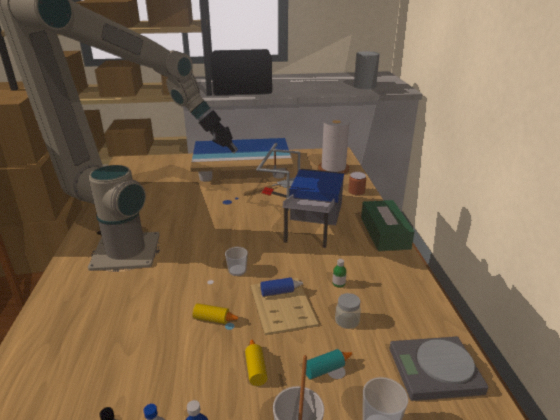

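The lid is closed at (370,290), the ramp is empty and the arm is clear. Everything else sits where it was at the start: blue bottle (216,216), cup (268,192), jar (147,248) and green bottle (199,264).

```bash
python3 -c "
from bench import manip
print(manip.job_done())"
```

```text
the job is handed in; nothing more can be done
None
```

The empty bottle is in the bin, the lid is closed again, and I handed the job in at about 24 s of the 69 s allowed.

- **Placing:** I gripped the white bottle in the tray, laid it across the ramp and let go. The pictures showed it lying straight against the closed lid before I touched the lever.
- **Lever and lid:** The first press raised the lid only to about 1.03 rad, so I pressed about 2 mm further. The scene camera then read 1.08 rad, fully raised. The side camera read 1.04, but from far fewer points.
- **Bottle in the bin:** With the lid still up, depth readings put the bottle on the bin floor.
- **Closing:** I eased the lever up over about 6 s, keeping the tool on it. The lid read 0.10 rad with about 2 s of that left, then 0.00 with the force on the tool gone.

The last checks read the lid at 0.001 and 0.006 rad from the two cameras, the ramp empty, the arm clear with no contact force, and the other objects where they were by eye. I did not look inside the bin again after the lid closed.

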